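# Snap the junction box lid shut

## Task

The lid on the rectangular junction box is only resting in place: press down around its rim, section by section, until all six sections have clicked fully shut. Only press: do not lift the box, tip it or shove it away, leave the other things on the bench where they are, and take the hand away when done.

Things in the scene. Friction and masses are not known exactly. Their poses are not given: they have to be found in the camera images.
- jbox: Loose grey rectangular junction box, 130 (its x) x 180 mm (y), 0.7 to 1 kg, on the bench; origin under its centre. Its off-white lid has a fixed middle panel (72 x 122 mm, top at most 62 mm above the bench) and a rim of six separate sections, 26 mm wide and 2 mm apart: two on each long side, one on each short side. All start proud, with a black seal showing under them. It does not tip when a section's middle is pressed.
- front_left_top (a point): Centre of the top face of rim section front_left (26 x 89 mm, box x by y): the half of the long rim on the -x side of the box that lies towards its +y end. It moves with the section; axes parallel to the box's. It is 72 mm above the bench when proud, 66 mm when shut. Press here, straight down.
- front_left (a joint): How far section front_left is pressed down, in m: 0 = standing proud, 0.006 (readings to 0.0065) = clicked shut on a hard stop. It resists with about 9 N at first, then less; past 0.0036 it snaps down by itself and stays; let go earlier, it springs back up.
- front_right_top (a point): Centre of the top face of rim section front_right (26 x 89 mm, box x by y): the half of the long rim on the -x side that lies towards the -y end. It moves with the section; axes parallel to the box's. It is 72 mm above the bench when proud, 66 mm when shut. Press here, straight down.
- front_right (a joint): How far section front_right is pressed down, in m: 0 = standing proud, 0.006 (readings to 0.0065) = clicked shut on a hard stop. It resists with about 9 N at first, then less; past 0.0036 it snaps down by itself and stays; let go earlier, it springs back up.
- right_end_top (a point): Centre of the top face of rim section right_end (74 x 26 mm, box x by y): the short rim at the -y end. It moves with the section; axes parallel to the box's. It is 72 mm above the bench when proud, 66 mm when shut. Press here, straight down.
- right_end (a joint): How far section right_end is pressed down, in m: 0 = standing proud, 0.006 (readings to 0.0065) = clicked shut on a hard stop. It resists with about 9 N at first, then less; past 0.0036 it snaps down by itself and stays; let go earlier, it springs back up.
- back_right_top (a point): Centre of the top face of rim section back_right (26 x 89 mm, box x by y): the half of the long rim on the +x side that lies towards the -y end. It moves with the section; axes parallel to the box's. It is 72 mm above the bench when proud, 66 mm when shut. Press here, straight down.
- back_right (a joint): How far section back_right is pressed down, in m: 0 = standing proud, 0.006 (readings to 0.0065) = clicked shut on a hard stop. It resists with about 9 N at first, then less; past 0.0036 it snaps down by itself and stays; let go earlier, it springs back up.
- back_left_top (a point): Centre of the top face of rim section back_left (26 x 89 mm, box x by y): the half of the long rim on the +x side that lies towards the +y end. It moves with the section; axes parallel to the box's. It is 72 mm above the bench when proud, 66 mm when shut. Press here, straight down.
- back_left (a joint): How far section back_left is pressed down, in m: 0 = standing proud, 0.006 (readings to 0.0065) = clicked shut on a hard stop. It resists with about 9 N at first, then less; past 0.0036 it snaps down by itself and stays; let go earlier, it springs back up.
- left_end_top (a point): Centre of the top face of rim section left_end (74 x 26 mm, box x by y): the short rim at the +y end. It moves with the section; axes parallel to the box's. It is 72 mm above the bench when proud, 66 mm when shut. Press here, straight down.
- left_end (a joint): How far section left_end is pressed down, in m: 0 = standing proud, 0.006 (readings to 0.0065) = clicked shut on a hard stop. It resists with about 9 N at first, then less; past 0.0036 it snaps down by itself and stays; let go earlier, it springs back up.
- tape: Roll of black insulating tape lying flat, 70 mm across, 19 mm high, beside the box's +y end; bystander, origin at the centre of its underside.
- gland: Black plastic cable gland standing on end, 28 mm across, 34 mm high, close behind the box (+x side); bystander, origin at the centre of its underside.
- driver: Screwdriver lying beside the box's -y end, roughly along the box's x, about 200 mm long and under 40 mm high; bystander.
- round_box: Small round grey junction box with a closed plain lid, 78 mm across, 42 mm high, towards the back of the bench; bystander, origin under its centre.
- meter: Black hand-held multimeter lying flat, 75 x 145 x 43 mm, to the left; bystander, origin under its centre.
- carton: Cardboard carton of screws, 60 x 100 x 50 mm, to the right; bystander, origin under its centre.
- spray: Upright grey spray can, 54 mm across, 150 mm high, towards the back; bystander, origin under its centre.
There are look-alikes about, which are no part of the job. Of the things that look like the jbox, the smaller one is meant.

How it is judged (in metres and radians):
At the end, for the whole second after the job is handed in: All six rim sections are snapped down (each joint above 4.8 of 6 mm) and stay so; the box stands flat on the bench (underside within 6 mm of it, tilt under 0.05 rad), at rest (value of joint each of front_left, front_right, right_end, back_right, back_left, left_end above 0.0048 m and height (world z) of jbox below 0.006 m and angle between jbox's own z axis and vertical below 0.05 rad and linear speed of jbox below 0.02 m/s); the robot touches nothing.
It fails at once if the junction box is lifted off the bench (over 12 mm) or tipped (over 0.15 rad) (height (world z) of jbox above 0.012 m or angle between jbox's own z axis and vertical above 0.15 rad).
It fails at once if the junction box is shoved more than 40 mm from where it stood (distance of jbox from where it was at the start of the episode above 0.04 m).
It fails at once if another thing on the bench is moved more than 30 mm (distance of any of tape, gland, driver, round_box, meter, carton, spray from where it was at the start of the episode above 0.03 m).
It also fails if it takes over 53 s, if anything falls off the work surface, if the arm or the gripper's body presses on something with over 40 N, if the wrist force passes 120 N, or if a joint passes its speed limit or range.

## Robot

A 6-joint arm with a two-finger parallel gripper is mounted at the origin on the work surface. World frame = base frame: x ahead of the robot, y to its left, z up, the work surface at z = 0. Lengths are in mm, angles in rad, forces in N, time in s.
With the tool pointing down it reaches from about 275 to 1000 mm from the base axis. Payload 8.4 kg.
Tool frame: the origin (TCP) lies where the fingers leave the gripper's body, on its centre line; the fingertips stand 73 mm ahead of it and the grasp point (between the pads) lies 54 mm ahead of it (grip_point_offset is the distance from the TCP to the grasp point, in mm); z points along the fingers, y is the direction in which the jaws open and shut (so a half turn about z gives the same grasp; the last joint's range is limited). The gripper opens to 85 mm and grips with 20 to 120 N. Pads are 22 mm wide; open, the fingers measure 114 mm over their backs; the gripper's body (76 mm by 85 mm) begins 54 mm behind the grasp point. The pads swing forward as they close: fully open they stand 13 mm farther back than shut.
Start: joints at [-1.294, 0.353, 1.633, -0, 1.155, -0.002], TCP at [172, -600.87, 303.881] pointing down, gripper open.
Joint ranges: [-2.63, 2.63], [-0.92, 2.1], [0.06, 2.66], [-1.3, 4.44], [0, 2.69], [-3.02, 3.02]. Speed limits (rad/s): [2.22, 2.22, 2.79, 3.14, 3.14, 3.14].

## Interface

Orientations are given as [roll, pitch, yaw] about the fixed x, y, z axes, in that order (R = Rz(yaw) Ry(pitch) Rx(roll)).
In Python, from rig import sense, grab_frame, sign_off, grip_point_offset gives the robot as it stands. The module is installed in compiled form; this text tells all that it offers.
- The arm moves only by the tool drive_tool, never from a script. Its argument "targets" is one flat list of numbers, 7 for each row, row after row: the shift along the tool's x, y, z in m, then the turn, a rotation vector about the tool's x, y, z in rad, then the opening, from 0 (shut) to 1 (fully open). In form: [tx, ty, tz, wx, wy, wz, grip, tx, ty, tz, wx, wy, wz, grip, ...]. A call has 1 to 12 rows; each row is the pose to reach, as a shift and turn from the pose commanded when the call began, along the tool's axes at that moment; what a row does not reach only later rows make up. A row lasts 1/12 s, in which the tool goes at most 41.7 mm and 7.16 degrees, less where a joint would pass 70% of its speed; a pose out of reach is approached as far as the arm can. A call with a gripper value outside its range is refused whole. The fingers move at their own pace and stop on an object; "force" is the grip in N (left out, the last holds). Time passes only in rows, so rows that repeat a pose let the fingers close. It gives the time, the measured TCP pose, the force and the opening at its end, in the units of the state.
- sense(): the state, without advancing time (a new reading comes with each control period).
- grab_frame(name): name is "side" or "top" or "wrist"; returns a dict with "color" (400x640x3 uint8, blue, green, red), "vertical_fov" (degrees; the focal length in pixels is half the picture's height over the tangent of half this angle, whatever the lens; pixels are square), "cx", "cy" (the principal point, pixels), "k1" (the pictures are not rectified: a ray, as slopes to the right and down, at radius r is drawn at 1 + k1 r^2 times it, then the intrinsics apply), "world_from_camera" (4x4, takes a point from camera to world coordinates). Camera axes: x right, y down, z forward; pixel columns grow to the right and rows downward; lengths in mm; the calibration is good to about 2 mm. A picture is of the moment at which its call begins. There is no depth.
- sign_off(): hands the job in, once; it reports no verdict.
The state is a dict: "clock": time; "qpos": joint angles; "qvel": joint speeds; "joint_efforts": joint torques, N m; "eef_pos": TCP position; "tcp_rot": TCP orientation; "contact_force": force on the tool from outside, world axes, zero at the start; "wrist_torque": the same for the moment, N m; "opening": opening from 0.0 (shut) to 1.0 (fully open).
Only numpy, scipy, OpenCV 4.12 (cv2) and the standard library are available. Lean on these libraries where they do the work, as an engineer would, in place of code of your own. Each camera call takes 0.05 s, during which the arm holds its last target. There are 200 camera calls.

## Working session

There is one attempt and no reset: what is moved stays moved. The work goes in short steps, Python scripts to look and compute and a tool call to move; the robot and the scene stay as the last step left them, time stands still between calls to the robot, and variables do not carry over. Pictures are saved under pics/ and viewed, about 8 in all and at most 12, crops included, and the job is handed in when it is done.

Besides the shell and the picture viewer there is one more tool, called after "Request:" as a command line: name --argument value ..., lists and objects as JSON in quotes. drive_tool: Moves the arm, as the interface text tells. Its arguments: {"type":"object","properties":{"targets":{"type":"array"},"force":{"type":"number"}},"required":["targets"]}

```bash
mkdir -p pics; cat > h.py <<'E'
import numpy as np, cv2
from rig import sense, grab_frame, sign_off, grip_point_offset
def K(f):
    h=f["color"].shape[0]; fl=h/2/np.tan(np.radians(f["vertical_fov"])/2)
    return np.array([[fl,0,f["cx"]],[0,fl,f["cy"]],[0,0,1.]]), np.array([f["k1"],0,0,0.])
def unproj(f,uv,z):
    k,d=K(f); T=np.array(f["world_from_camera"])
    p=cv2.undistortPoints(np.array(uv,float).reshape(-1,1,2),k,d).reshape(-1,2)
    r=np.c_[p,np.ones(len(p))]@T[:3,:3].T; o=T[:3,3]
    return o+r*((z-o[2])/r[:,2])[:,None]
def proj(f,P):
    k,d=K(f); C=np.linalg.inv(np.array(f["world_from_camera"]))
    return cv2.projectPoints(np.array(P,float).reshape(-1,3),cv2.Rodrigues(C[:3,:3])[0],C[:3,3],k,d)[0].reshape(-1,2)
E
python3 - <<'E'
from h import *
import pickle
print(sense(),grip_point_offset)
for n in("top","side"):
    f=grab_frame(n); pickle.dump(f,open(n+".pkl","wb")); cv2.imwrite(f"pics/{n}0.png",f["color"]); print(n,{k:v for k,v in f.items() if k!="color"})
E
```

```text
{'clock': 0.0, 'qpos': array([-1.29441318e+00,  3.53647428e-01,  1.63413466e+00, -8.74744811e-06,
        1.15516298e+00, -2.46621677e-03]), 'qvel': array([ 9.27496739e-05, -1.20079249e-04,  2.80488904e-04,  8.64156063e-04,
        8.30812737e-04,  6.20530450e-04]), 'joint_efforts': array([ 5.16471318e-04, -6.05256057e+01, -3.42071307e+01, -1.66258228e-04,
        9.38387762e-03, -4.29976907e-07]), 'eef_pos': array([ 171.88940173, -600.51826096,  303.16182445]), 'tcp_rot': array([-3.14024023e+00,  4.66255253e-06,  2.78852907e-01]), 'contact_force': array([-0.67339518, -0.54295864,  0.85932276]), 'wrist_torque': array([ 0.03951804,  0.05069185, -0.04162644]), 'opening': 0.9985717923178454} 53.900000000000006
top {'vertical_fov': 47.03712236874958, 'cx': 321.0283640420338, 'cy': 203.15203229760903, 'k1': -0.034971196063189006, 'world_from_camera': array([[-3.03447232e-02, -9.97841461e-01,  5.82375942e-02,
         4.40827071e+02],
       [-9.99449699e-01,  3.10714168e-02,  1.16131759e-02,
         1.21454905e+01],
       [-1.33976329e-02, -5.78531474e-02, -9.98235201e-01,
         1.25323112e+03],
       [ 0.00000000e+00,  0.00000000e+00,  0.00000000e+00,
         1.00000000e+00]])}
side {'vertical_fov': 47.82924608372194, 'cx': 318.74038952719155, 'cy': 209.74433784902047, 'k1': 0.03303873911959007, 'world_from_camera': array([[-7.48893977e-01, -4.51734668e-01,  4.84864518e-01,
        -1.41231480e+02],
       [-6.62489866e-01,  5.28315957e-01, -5.31026767e-01,
         6.99772724e+02],
       [-1.62784613e-02, -7.18900577e-01, -6.94922277e-01,
         9.95921471e+02],
       [ 0.00000000e+00,  0.00000000e+00,  0.00000000e+00,
         1.00000000e+00]])}
```

View pics/top0.png

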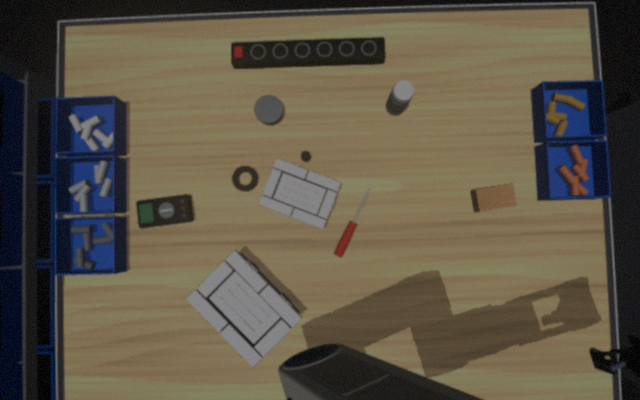

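View pics/side0.png

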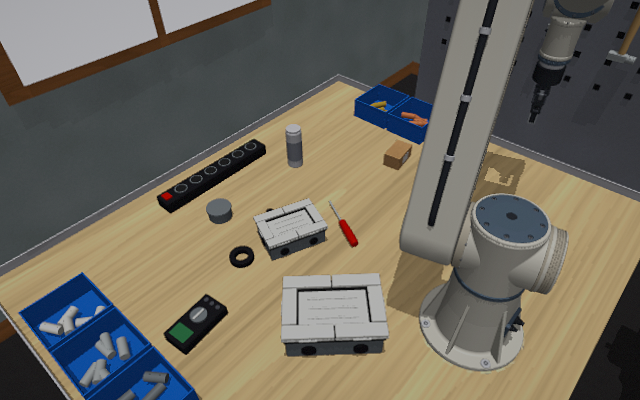

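Two look-alike boxes are in the top picture: one at about (301,193) and a bigger one at about (244,307). The first fits: it is the smaller, with the tape at (245,178), the gland at (306,156) and the driver at (352,222) beside it. I'll confirm in an enlarged crop.

```bash
python3 - <<'E'
from h import *
import pickle
f=pickle.load(open("top.pkl","rb"))
c=f["color"][135:265,220:385]; c=cv2.convertScaleAbs(cv2.resize(c,None,fx=4.5,fy=4.5,interpolation=cv2.INTER_CUBIC),alpha=1.3)
cv2.imwrite("pics/crop1.png",c); print(c.shape)
E
```

```text
(585, 742, 3)
```

View pics/crop1.png

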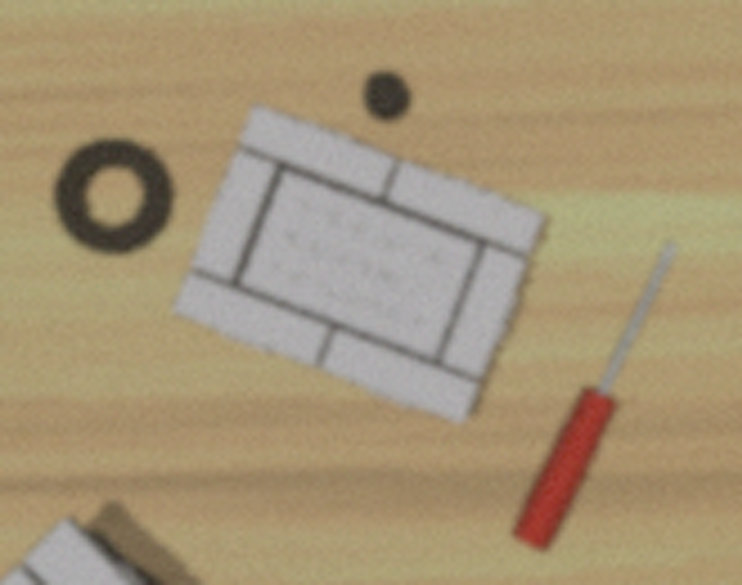

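The crop shows the smaller box with six proud sections, tape left (+y), gland above (+x) and driver right (-y). Lid corners in the crop are (254,104), (547,214), (465,423) and (175,310).

```bash
cat > est.py <<'E'
from h import *
S={"FL":(-52,45.5),"FR":(-52,-45.5),"RE":(0,-77),"BR":(52,-45.5),"BL":(52,45.5),"LE":(0,77)}
def pose(w):
    m=np.array([[65,90],[65,-90],[-65,-90],[-65,90.]]); c=w[:,:2].mean(0); q=w[:,:2]-c
    a=np.arctan2((m[:,0]*q[:,1]-m[:,1]*q[:,0]).sum(),(m*q).sum())
    R=np.array([[np.cos(a),-np.sin(a)],[np.sin(a),np.cos(a)]])
    print("centre",c,"yaw",a,"resid",np.round(q-m@R.T,1).tolist(),"edges",[round(np.linalg.norm(w[i]-w[i-1])) for i in range(4)])
    return c,a,R
E
python3 - <<'E'
from est import *
import pickle
f=pickle.load(open("top.pkl","rb"))
uv=np.array([(254,104),(547,214),(465,423),(175,310)])/4.5+[220,135]-0.4
w=unproj(f,uv,72); c,a,R=pose(w)
for n,p in S.items(): print(n,np.round(c+R@p,1))
g=(np.array([(386,96),(114,196),(565,470),(673,245)])/4.5+[220,135])
print(unproj(f,g,20))
s=pickle.load(open("side.pkl","rb"))
i=s["color"].copy()
P=[np.r_[c+R@p,72] for p in [(65,90),(65,-90),(-65,-90),(-65,90)]+list(S.values())]
for u in proj(s,P): cv2.circle(i,tuple(int(round(v*8)) for v in u),8,(0,0,255),-1,cv2.LINE_AA,3)
cv2.imwrite("pics/side1.png",cv2.resize(i[180:280,220:350],None,fx=5,fy=5,interpolation=cv2.INTER_CUBIC))
E
```

```text
centre [537.97266568  80.39231142] yaw -0.3971661068361808 resid [[-1.3, 0.7], [-0.7, 0.1], [1.0, 0.4], [1.0, -1.3]] edges [127, 180, 129, 178]
FL [507.6 142.5]
FR [472.4  58.5]
RE [508.2   9.4]
BR [568.3  18.3]
BL [603.5 102.2]
LE [567.8 151.4]
[[ 640.92883762   63.90023493   20.        ]
 [ 585.77448689  229.178574     20.        ]
 [ 413.53445291  -36.1390873    20.        ]
 [ 545.63214491 -105.12538218   20.        ]]
```

View pics/side1.png

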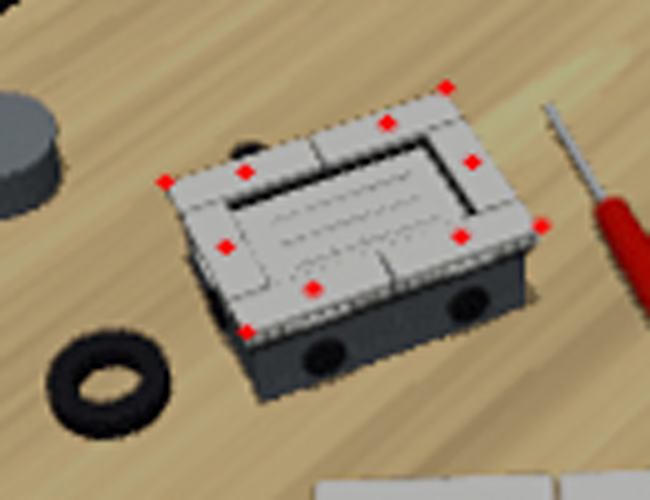

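The projected lid pose fits the side view to about 1 px (2 mm). Next I work out the hover moves, with the fingers shut and the jaws along the box's y.

```bash
cat >> est.py <<'E'
from scipy.spatial.transform import Rotation as Ro
C=np.array([538.,80.4]); A=-0.397
def go(xyz,yaw=None,pos=None,rot=None):
    s=sense(); pos=s["eef_pos"] if pos is None else pos; T=Ro.from_euler("xyz",s["tcp_rot"] if rot is None else rot)
    d=T.inv().apply(np.array(xyz)-pos)/1000
    w=(T.inv()*Ro.from_euler("xyz",[np.pi,0,yaw])).as_rotvec() if yaw is not None else 0
    return np.round(d,4),np.round(w,3)
def W(n,z):
    c,s=np.cos(A),np.sin(A); return np.r_[C+np.array([[c,-s],[s,c]])@S[n],z]
E
python3 - <<'E'
from est import *
p=[172,-600.87,303.881]; r=[np.pi,0,.2788]
print(go(W("RE",230),A,p,r), go(W("RE",230),np.pi/2+A,p,r))
E
```

```text
(array([ 0.4912, -0.4942,  0.0739]), array([-0.   , -0.   ,  0.676])) (array([ 0.4912, -0.4942,  0.0739]), array([ 0.   ,  0.   , -0.895]))
```

Request:
drive_tool --targets '[0.491, -0.494, 0.074, 0, 0, 0.676, 0, 0.491, -0.494, 0.074, 0, 0, 0.676, 0, 0.491, -0.494, 0.074, 0, 0, 0.676, 0, 0.491, -0.494, 0.074, 0, 0, 0.676, 0, 0.491, -0.494, 0.074, 0, 0, 0.676, 0, 0.491, -0.494, 0.074, 0, 0, 0.676, 0, 0.491, -0.494, 0.074, 0, 0, 0.676, 0, 0.491, -0.494, 0.074, 0, 0, 0.676, 0, 0.491, -0.494, 0.074, 0, 0, 0.676, 0, 0.491, -0.494, 0.074, 0, 0, 0.676, 0, 0.491, -0.494, 0.074, 0, 0, 0.676, 0, 0.491, -0.494, 0.074, 0, 0, 0.676, 0]' --force 40

```text
clock: 1.1
eef_pos: [410.5, -166.9, 251.3]
tcp_rot: [3.142, -0.0, -0.397]
contact_force: [0.2, -1.4, -0.5]
opening: 0.006
```

```bash
python3 - <<'E'
from est import *
s=sense(); print(s["clock"],s["eef_pos"],s["tcp_rot"],s["qpos"],s["opening"]); print(go(W("RE",230),A))
E
```

```text
1.1 [ 410.48848803 -166.86205483  251.3176868 ] [ 3.14158682e+00 -1.73773596e-04 -3.97410256e-01] [-3.89474862e-01  1.33293477e-01  2.05974634e+00 -8.88320220e-06
  9.48379113e-01  1.57873690e+00] 0.006261677054193914
(array([ 0.0219, -0.2003,  0.0213]), array([ 0., -0., -0.]))
```

Request:
drive_tool --targets '[0.02, -0.196, 0.021, 0, 0, 0, 0, 0.02, -0.196, 0.021, 0, 0, 0, 0, 0.02, -0.196, 0.021, 0, 0, 0, 0, 0.02, -0.196, 0.021, 0, 0, 0, 0, 0.02, -0.196, 0.021, 0, 0, 0, 0, 0.02, -0.196, 0.021, 0, 0, 0, 0, 0.02, -0.196, 0.021, 0, 0, 0, 0, 0.02, -0.196, 0.021, 0, 0, 0, 0]'

```text
clock: 1.77
eef_pos: [503.8, 4.0, 230.1]
tcp_rot: [3.141, 0.001, -0.396]
contact_force: [-0.6, -0.0, -0.4]
opening: -0.001
```

```bash
python3 - <<'E'
from est import *
s=sense(); print(s["clock"],s["eef_pos"],s["contact_force"]); print(go(W("RE",160)))
f=grab_frame("wrist"); i=f["color"].copy()
c,q=np.cos(A),np.sin(A)
P=[np.r_[C+np.array([[c,-q],[q,c]])@p,72] for p in [(65,90),(65,-90),(-65,-90),(-65,90)]+list(S.values())]
for u in proj(f,P):
    if abs(u).max()<2000: cv2.circle(i,tuple(int(round(v*8)) for v in u),20,(0,0,255),-1,cv2.LINE_AA,3)
cv2.imwrite("pics/w1.png",i); print(proj(f,P).round())
import pickle; pickle.dump(f,open("w1.pkl","wb"))
E
```

```text
1.7667 [503.80450128   4.04584709 230.14513458] [-0.63619848 -0.02090264 -0.36220849]
(array([ 0.0021, -0.0067,  0.0701]), np.int64(0))
[[ 92. 124.]
 [328. 124.]
 [327. 273.]
 [127. 274.]
 [175. 261.]
 [277. 260.]
 [312. 205.]
 [271. 141.]
 [154. 141.]
 [127. 205.]]
```

View pics/w1.png

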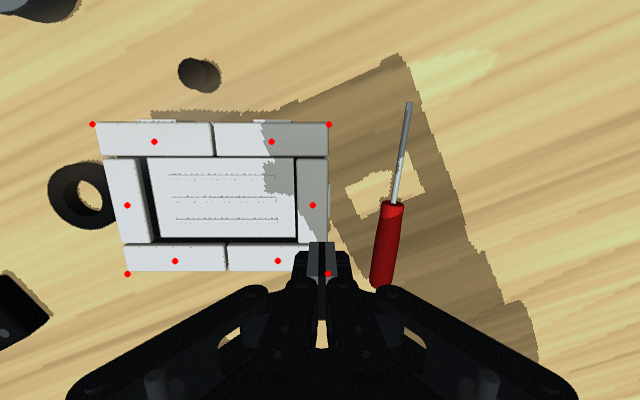

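The wrist view agrees with the lid model to about 2-3 mm: corners at (95,122) and (329,123) against dots at (92,124) and (328,124). That is good enough to press right_end first, gently.

Request:
drive_tool --targets '[0.002, -0.006, 0.03, 0, 0, 0, 0, 0.002, -0.006, 0.06, 0, 0, 0, 0, 0.002, -0.006, 0.078, 0, 0, 0, 0, 0.002, -0.006, 0.082, 0, 0, 0, 0, 0.002, -0.006, 0.084, 0, 0, 0, 0, 0.002, -0.006, 0.086, 0, 0, 0, 0, 0.002, -0.006, 0.088, 0, 0, 0, 0, 0.002, -0.006, 0.09, 0, 0, 0, 0, 0.002, -0.006, 0.091, 0, 0, 0, 0, 0.002, -0.006, 0.091, 0, 0, 0, 0]'

```text
clock: 2.65
eef_pos: [509.0, 8.9, 140.2]
tcp_rot: [-3.141, -0.001, -0.397]
contact_force: [-0.3, -0.3, -0.6]
opening: -0.001
```

Request:
drive_tool --targets '[0, 0, 0.001, 0, 0, 0, 0, 0, 0, 0.002, 0, 0, 0, 0, 0, 0, 0.003, 0, 0, 0, 0, 0, 0, 0.003, 0, 0, 0, 0]'

```text
clock: 2.98
eef_pos: [509.0, 9.0, 138.4]
tcp_rot: [-3.141, -0.001, -0.397]
contact_force: [-7.0, -0.2, 25.6]
opening: -0.001
```

right_end is on its stop: 25.6 N with the tip at about 65.5 mm. Next front_right.

Request:
drive_tool --targets '[0, 0, -0.02, 0, 0, 0, 0, -0.026, -0.016, -0.02, 0, 0, 0, 0, -0.052, -0.0315, -0.02, 0, 0, 0, 0, -0.052, -0.0315, -0.018, 0, 0, 0, 0, -0.052, -0.0315, -0.011, 0, 0, 0, 0, -0.052, -0.0315, -0.009, 0, 0, 0, 0, -0.052, -0.0315, -0.007, 0, 0, 0, 0, -0.052, -0.0315, -0.005, 0, 0, 0, 0, -0.052, -0.0315, -0.003, 0, 0, 0, 0, -0.052, -0.0315, -0.001, 0, 0, 0, 0, -0.052, -0.0315, 0, 0, 0, 0, 0, -0.052, -0.0315, 0, 0, 0, 0, 0]'

```text
clock: 3.98
eef_pos: [473.4, 57.6, 138.3]
tcp_rot: [3.142, -0.0, -0.398]
contact_force: [-9.1, -1.7, 34.5]
opening: 0.006
```

```bash
python3 - <<'E'
from est import *
s=sense(); print(s["clock"],s["eef_pos"],s["contact_force"],W("FR",138))
E
```

```text
3.9833 [473.36920989  57.61191882 138.29392701] [-9.05381759 -1.69714579 34.47622627] [472.45156447  58.54473521 138.        ]
```

Request:
drive_tool --targets '[0, 0, -0.02, 0, 0, 0, 0, 0, -0.03, -0.02, 0, 0, 0, 0, 0, -0.06, -0.02, 0, 0, 0, 0, 0, -0.091, -0.02, 0, 0, 0, 0, 0, -0.091, -0.018, 0, 0, 0, 0, 0, -0.091, -0.011, 0, 0, 0, 0, 0, -0.091, -0.008, 0, 0, 0, 0, 0, -0.091, -0.006, 0, 0, 0, 0, 0, -0.091, -0.004, 0, 0, 0, 0, 0, -0.091, -0.002, 0, 0, 0, 0, 0, -0.091, -0.0005, 0, 0, 0, 0, 0, -0.091, -0.0005, 0, 0, 0, 0]'

```text
clock: 4.98
eef_pos: [507.4, 141.1, 138.4]
tcp_rot: [3.14, 0.001, -0.398]
contact_force: [-7.2, -3.9, 24.4]
opening: -0.004
```

```bash
python3 - <<'E'
from est import *
s=sense(); print(s["clock"],s["eef_pos"],s["contact_force"],W("FL",138))
E
```

```text
4.9833 [507.40435577 141.05871682 138.41250105] [-7.17771489 -3.87233524 24.40632025] [507.63702487 142.46721954 138.        ]
```

Request:
drive_tool --targets '[0, 0, -0.02, 0, 0, 0, 0, 0.026, -0.016, -0.02, 0, 0, 0, 0, 0.052, -0.0315, -0.02, 0, 0, 0, 0, 0.052, -0.0315, -0.018, 0, 0, 0, 0, 0.052, -0.0315, -0.011, 0, 0, 0, 0, 0.052, -0.0315, -0.009, 0, 0, 0, 0, 0.052, -0.0315, -0.007, 0, 0, 0, 0, 0.052, -0.0315, -0.005, 0, 0, 0, 0, 0.052, -0.0315, -0.003, 0, 0, 0, 0, 0.052, -0.0315, -0.001, 0, 0, 0, 0, 0.052, -0.0315, 0, 0, 0, 0, 0, 0.052, -0.0315, 0, 0, 0, 0, 0]'

```text
clock: 5.98
eef_pos: [567.1, 150.7, 138.4]
tcp_rot: [3.14, 0.001, -0.397]
contact_force: [-8.4, -2.7, 22.9]
opening: -0.002
```

```bash
python3 - <<'E'
from est import *
s=sense(); print(s["clock"],s["eef_pos"],s["contact_force"],W("LE",138))
E
```

```text
5.9833 [567.11032368 150.69331595 138.4347206 ] [-8.44158224 -2.67369639 22.90460828] [567.77231265 151.41133289 138.        ]
```

Next back_left (+52, +31.5 in tool axes), then back_right. The gland is only 34 mm high, so it is well below the tips.

Request:
drive_tool --targets '[0, 0, -0.02, 0, 0, 0, 0, 0.026, 0.016, -0.02, 0, 0, 0, 0, 0.052, 0.0315, -0.02, 0, 0, 0, 0, 0.052, 0.0315, -0.018, 0, 0, 0, 0, 0.052, 0.0315, -0.011, 0, 0, 0, 0, 0.052, 0.0315, -0.009, 0, 0, 0, 0, 0.052, 0.0315, -0.007, 0, 0, 0, 0, 0.052, 0.0315, -0.005, 0, 0, 0, 0, 0.052, 0.0315, -0.003, 0, 0, 0, 0, 0.052, 0.0315, -0.001, 0, 0, 0, 0, 0.052, 0.0315, 0, 0, 0, 0, 0, 0.052, 0.0315, 0, 0, 0, 0, 0]'

```text
clock: 6.98
eef_pos: [603.2, 102.5, 138.5]
tcp_rot: [3.141, 0.001, -0.397]
contact_force: [-7.8, -0.3, 20.1]
opening: 0.001
```

Request:
drive_tool --targets '[0, 0, -0.02, 0, 0, 0, 0, 0, 0.03, -0.02, 0, 0, 0, 0, 0, 0.06, -0.02, 0, 0, 0, 0, 0, 0.091, -0.02, 0, 0, 0, 0, 0, 0.091, -0.018, 0, 0, 0, 0, 0, 0.091, -0.011, 0, 0, 0, 0, 0, 0.091, -0.008, 0, 0, 0, 0, 0, 0.091, -0.006, 0, 0, 0, 0, 0, 0.091, -0.004, 0, 0, 0, 0, 0, 0.091, -0.002, 0, 0, 0, 0, 0, 0.091, 0, 0, 0, 0, 0, 0, 0.091, 0, 0, 0, 0, 0]'

```text
clock: 7.98
eef_pos: [569.0, 18.7, 138.5]
tcp_rot: [-3.141, 0.0, -0.397]
contact_force: [-6.8, 0.4, 20.1]
opening: -0.005
```

```bash
python3 - <<'E'
from est import *
s=sense(); print(s["clock"],s["eef_pos"],s["contact_force"],W("BR",138),W("BL",138))
E
```

```text
7.9833 [569.02298894  18.74037465 138.47899988] [-6.8454447   0.39720595 20.08244865] [568.36297513  18.33278046 138.        ] [603.54843553 102.25526479 138.        ]
```

All six sections are pressed onto their stops. I'll retract up and back, then check.

Request:
drive_tool --targets '[0, 0, -0.03, 0, 0, 0, 0, 0, 0, -0.07, 0, 0, 0, 0, 0, 0, -0.11, 0, 0, 0, 0, 0, 0, -0.15, 0, 0, 0, 0, -0.04, 0, -0.16, 0, 0, 0, 0, -0.08, 0, -0.16, 0, 0, 0, 0, -0.12, 0, -0.16, 0, 0, 0, 0, -0.14, 0, -0.16, 0, 0, 0, 0, -0.14, 0, -0.16, 0, 0, 0, 0, -0.14, 0, -0.16, 0, 0, 0, 0]'

```text
clock: 8.82
eef_pos: [439.1, 72.9, 297.3]
tcp_rot: [-3.141, -0.001, -0.395]
contact_force: [-0.0, 0.7, -0.7]
opening: -0.003
```

```bash
python3 - <<'E'
from est import *
print(sense()["contact_force"],sense()["eef_pos"])
f=grab_frame("wrist"); cv2.imwrite("pics/w2.png",f["color"])
s=grab_frame("side"); cv2.imwrite("pics/s2.png",cv2.resize(s["color"][180:280,220:350],None,fx=6,fy=6,interpolation=cv2.INTER_CUBIC))
E
```

```text
[-8.17629538e-05  7.23056493e-01 -7.49607881e-01] [439.09292752  72.85748188 297.25811423]
```

View pics/w2.png

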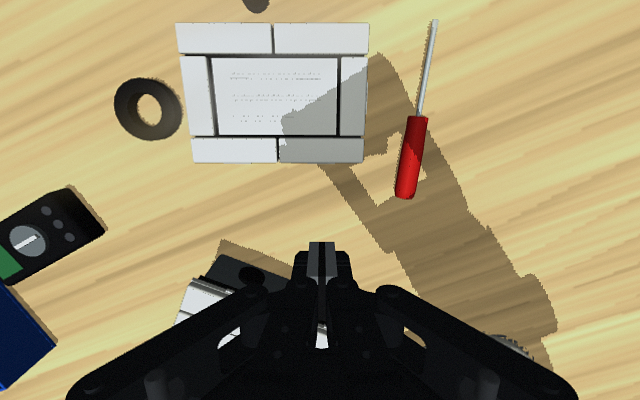

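View pics/s2.png

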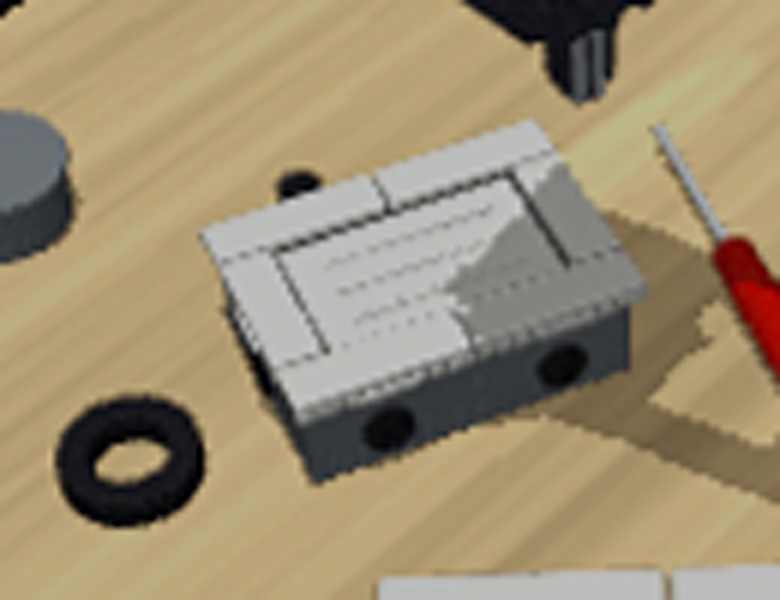

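The wrist view shows the six sections level around the panel: lid corners at (176,23), (369,23), (363,163) and (192,162). In the side crop the rim is flush with no black seal visible, the box is flat and in place, and the tape, gland and driver have not moved. The hand is clear.

```bash
python3 -c "
from rig import *
print(sense()['contact_force'],abs(sense()['qvel']).max()); print(sign_off())"
```

```text
[ 0.63136342  0.07583281 -0.95982648] 0.011703183000325268
the job is handed in; nothing more can be done
None
```

I pressed all six rim sections of the smaller junction box shut and handed the job in at about 9 s of the 53 s allowed. I worked with closed fingers, in the order right_end, front_right, front_left, left_end, back_left, back_right.

- **Clicked shut:** every press ended on a hard stop, with the tip at about 65.4 mm and 20–34 N. The shut height given is 66 mm.
- **Final pictures:** the rim looks level with no seal showing. The box is flat and in place, and the tape, gland and driver have not moved.
- **Hand:** it is about 150 mm above the lid, and the contact force is back to noise level (under 1 N).
- **Small disagreements:** my lid model was 2–3 mm off along one edge in the wrist view. The presses also showed about 7–9 N sideways along x, with no visible shift of the box.
- **Not checked:** the joint values can't be read directly, so "shut" rests on the stop heights, the forces and the pictures.

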